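Run a finger along the sample box to shut its lids

ROBOT

A 7-joint arm with a two-finger parallel gripper is mounted at the origin on the work surface. World frame = base frame: x ahead of the robot, y to its left, z up, the work surface at z = 0. Lengths are in m, angles in rad, forces in N, time in s.
With the tool pointing down it reaches from about 0.4 to 0.875 m from the base axis. Payload 19.3 kg.
Tool frame: the origin (TCP) lies where the fingers leave the gripper's body, on its centre line; the fingertips stand bot.tip_reach ahead of it and the grasp point (between the pads) lies 54 mm ahead of it (bot.tip_reach is the distance from the TCP to the fingertips, in m); z points along the fingers, y is the line along which they close (so a half turn about z gives the same grasp; the last joint's range is limited). The gripper opens to 85 mm and grips with 20 to 120 N. Pads are 22 mm wide; open, the fingers measure 114 mm over their backs; the gripper's body (76 mm by 85 mm) begins 54 mm behind the grasp point. The pads swing forward as they close: fully open they stand 13 mm farther back than shut.
Start: joints at [1.132, 0.521, -0.036, 1.599, 0.021, 1.021, -0.113], TCP at [0.225, -0.583, 0.304] pointing down, gripper open.
Joint ranges: [-2.91, 2.91], [-0.3, 2.13], [-1.5, 1.42], [0.17, 2.43], [-1.26, 4.41], [0.16, 1.93], [-2.52, 2.52]. Speed limits (rad/s): [1.89, 1.89, 2.39, 2.39, 3.01, 3.01, 3.01].

INTERFACE

Orientations are given as [roll, pitch, yaw] about the fixed x, y, z axes, in that order (R = Rz(yaw) Ry(pitch) Rx(roll)).
In Python, from workcell import bot gives the robot as it stands. The module is installed in compiled form; this text tells all that it offers.
- The arm moves only by the shell command python3 -m jog 'ROWS' [FORCE]. ROWS is JSON, a list that holds one entry, the list of rows, each a list of 7 numbers: the shift along the tool's x, y, z in mm, then the turn, a rotation vector about the tool's x, y, z in rad, then the opening, from 0 (shut) to 1 (fully open). In form: [[[tx, ty, tz, wx, wy, wz, fingers], ...]]. A call has 1 to 5 rows; each row shifts and turns the commanded pose from where the row before left it, along the tool's axes as they then stand; what a row does not reach is not made up. A row lasts 1/10 s, in which the tool goes at most 50 mm and 8.59 degrees, less where a joint would pass 70% of its speed; a pose out of reach is approached as far as the arm can. A call is refused whole if a number of a shift passes 50 or a number of a turn 0.15, either way. A call with a gripper value outside its range is refused whole. The fingers move at their own pace and stop on an object; FORCE is the grip in N (left out, the last holds). Time passes only in rows, so rows that do not move let the fingers close. It gives the time, the measured TCP pose, the force, the opening and the grip force at its end, in the units of the state.
- bot.observe(): the state, without advancing time (a new reading comes with each control period).
- bot.grab_frame(name): name is "scene" or "side" or "wrist"; returns a dict with "img" (420x560x3 uint8, red, green, blue), "intrinsics" (3x3 intrinsics, pixels), "R" (3x3) and "t" (3): a world point X has camera coordinates R X + t; the wrist camera has in their place "tool_from_camera" (4x4, takes a point from camera to tool coordinates, whose origin is the TCP and whose axes are the flange's). Camera axes: x right, y down, z forward; pixel columns grow to the right and rows downward; lengths in m; the calibration is good to about 2 mm. A picture is of the moment at which its call begins: read the wrist's pose just before it. There is no depth.
- bot.job_done(): hands the job in; it is judged then, once.
Trained networks look in a picture, given as the dict that the camera call returned (one of the last four; its "shot" number tells which), for a name from the list of things; names that differ only in an ending like _2 or _b are one class to them, and where a whole thing is asked for, a point or a joint stands for the part that bears it (a point fixed in the world has none). Each returns a list of dicts, best first, with "conf" (0 to 1); they miss things now and then, are a little off and sometimes report something else, mostly with a low value. They report only what shows in the picture. A call takes as long as a camera call. They do not tell look-alikes from the thing itself.
- bot.trace(query, picture): "region" (420x560 bool, what is visible of it).
- bot.spot_point(query, picture): "xyz" ([x, y, z] in m, in world coordinates, good to about 4 mm: a listed point, or the origin of a listed thing).
The state is a dict: "clock": time; "qpos": joint angles; "qd": joint speeds; "joint_efforts": joint torques, N m; "position": TCP position; "tool_rot": TCP orientation; "force": force on the tool from outside, world axes, zero at the start; "moment": the same for the moment, N m; "grip_width": finger opening in m; "finger_force": force on a finger pad.
Only numpy, scipy, OpenCV 4.12 (cv2) and the standard library are available. Lean on these libraries where they do the work, as an engineer would, in place of code of your own. Each camera call takes 0.05 s, during which the arm holds its last target. There are 200 camera calls.

TASK

Run your fingertips lightly along the top of the sample box, from the flat finger rest to the far end, so that the five flap lids are pushed down flat shut one after the other in that order. Do not lift, tip or shove the box and do not press hard on it; leave the two jars and the spatula beside it alone.

Things in the scene. Friction and masses are not known exactly. Their poses are not given: they have to be found in the camera images.
- box: Grey sample box, loose, about 0.8 kg, 230 x 50 x 38 mm high, with five white flap lids in a row along its x axis and a solid flat finger rest at its -x end (x = -133 to -97 mm). Origin on its underside, below the middle of the row of lids; z up; x runs along the row from the rest to the last lid (box ends at x = +97 mm). It may lie turned any way on the bench.
- rest (a point): Middle of the top of the finger rest, which is 36 mm long and 50 mm wide, at x = -115, y = 0, z = 38 mm in the box's frame, flush with the tops of the shut lids.
- lid0 (a joint): Angle (rad) of the first lid from the finger rest: 0 flat shut, 1.57 upright, stop 1.7; starts 0.8 to 1.5, free edge up and leaning away from the rest. Plate 32.5 x 46 x 5 mm, hinged on its edge nearest the rest, hinge line at x = -95, z = 33 mm in the box's frame; shut, it reaches to x = -62.5 mm, top at z = 38. Light hinge (0.004 N m) that stays where it is left.
- lid1 (a joint): Angle (rad) of the second lid from the finger rest: 0 flat shut, 1.57 upright, stop 1.7; starts 0.8 to 1.5, free edge up and leaning away from the rest. Plate 32.5 x 46 x 5 mm, hinged on its edge nearest the rest, hinge line at x = -57, z = 33 mm in the box's frame; shut, it reaches to x = -24.5 mm, top at z = 38. Light hinge (0.004 N m) that stays where it is left.
- lid2 (a joint): Angle (rad) of the third lid from the finger rest: 0 flat shut, 1.57 upright, stop 1.7; starts 0.8 to 1.5, free edge up and leaning away from the rest. Plate 32.5 x 46 x 5 mm, hinged on its edge nearest the rest, hinge line at x = -19, z = 33 mm in the box's frame; shut, it reaches to x = 13.5 mm, top at z = 38. Light hinge (0.004 N m) that stays where it is left.
- lid3 (a joint): Angle (rad) of the fourth lid from the finger rest: 0 flat shut, 1.57 upright, stop 1.7; starts 0.8 to 1.5, free edge up and leaning away from the rest. Plate 32.5 x 46 x 5 mm, hinged on its edge nearest the rest, hinge line at x = 19, z = 33 mm in the box's frame; shut, it reaches to x = 51.5 mm, top at z = 38. Light hinge (0.004 N m) that stays where it is left.
- lid4 (a joint): Angle (rad) of the fifth lid from the finger rest: 0 flat shut, 1.57 upright, stop 1.7; starts 0.8 to 1.5, free edge up and leaning away from the rest. Plate 32.5 x 46 x 5 mm, hinged on its edge nearest the rest, hinge line at x = 57, z = 33 mm in the box's frame; shut, it reaches to x = 89.5 mm, top at z = 38. Light hinge (0.004 N m) that stays where it is left.
- jar: Bystander: open glass jar, 66 mm across, 85 mm high, loose, upright beside the box. Origin at the centre of its underside.
- reagent: Bystander: white plastic jar with a cap, 54 mm across, 95 mm high, loose, upright beside the box. Origin at the centre of its underside.
- spatula: Bystander: spatula, 170 mm long, lying loose on the bench beside the box, along its own x axis.
Mind the look-alikes: they are no part of the job. There is more than one size of the box; the one meant has the size given above.

How it is judged:
On the way, in this order (a step that is already met when the one before it is completed fails the run):
1. the first lid from the finger rest is shut (value of joint lid0 below 0.12 rad), for 0.05 s.
2. the second lid from the finger rest is shut (value of joint lid1 below 0.12 rad), for 0.05 s.
3. the third lid from the finger rest is shut (value of joint lid2 below 0.12 rad), for 0.05 s.
4. the fourth lid from the finger rest is shut (value of joint lid3 below 0.12 rad), for 0.05 s.
5. the fifth lid from the finger rest is shut (value of joint lid4 below 0.12 rad), for 0.05 s.
At the end, for the whole second after the job is handed in: All five lids are within 0.12 rad of flat shut; the box stands flat at rest on the bench within 40 mm of where it was; jar, reagent jar and spatula are within 20 mm of where they were (value of joint each of lid0, lid1, lid2, lid3, lid4 below 0.12 rad and angle between box's own z axis and vertical below 0.05 rad and height (world z) of box below 0.005 m and distance of box from where it was at the start of the episode below 0.04 m and linear speed of box below 0.01 m/s and distance of each of jar, reagent, spatula from where it was at the start of the episode below 0.02 m); the robot touches nothing.
It fails at once if the box is lifted or tipped (height (world z) of box above 0.012 m or angle between box's own z axis and vertical above 0.15 rad).
It fails at once if the box is shoved more than 40 mm (distance of box from where it was at the start of the episode above 0.04 m).
It fails at once if the fingers press on the box or its lids with more than 45 N (contact force between the fingers and box above 45 N).
It fails at once if a jar or the spatula is moved more than 20 mm (distance of any of jar, reagent, spatula from where it was at the start of the episode above 0.02 m).
It also fails if it takes over 38 s, if anything falls off the work surface, if the arm or the gripper's body presses on something with over 40 N, if the wrist force passes 120 N, or if a joint passes its speed limit or range.

## Working session

There is one attempt and no reset: what is moved stays moved. The work goes in short steps, Python scripts to look and compute and a shell command to move; the robot and the scene stay as the last step left them, time stands still between calls to the robot, and variables do not carry over. Pictures are saved under pics/ and viewed, at most 10 in all, crops included, and the job is handed in when it is done.

```bash
mkdir -p pics; python3 - <<'E'
from workcell import bot
import cv2,numpy as np
s=bot.observe();print(s['position'],s['tool_rot'],s['clock'],bot.tip_reach,s['force'])
ims=[]
for n in ['scene','side']:
    f=bot.grab_frame(n);ims.append(f['img'][:,:,::-1])
    cv2.imwrite(f'pics/{n}.png',f['img'][:,:,::-1])
    for q in ['box','rest','jar','reagent','spatula']:
        for d in bot.spot_point(q,f)[:3]:
            X=np.array(d['xyz']);c=f['intrinsics']@(f['R']@X+f['t']);print(n,q,X.round(3),round(d['conf'],2),(c[:2]/c[2]).round())
E
```

```text
[ 0.22517125 -0.58275744  0.30331456] [-3.14043623e+00  9.49876113e-05  3.68777200e-01] 0.0 0.0726 [0.58067872 0.19049703 0.33051116]
scene box [ 0.683  0.286 -0.   ] 0.79 [391. 253.]
scene box [ 0.689  0.07  -0.   ] 0.61 [291. 269.]
scene box [0.574 0.098 0.003] 0.6 [291. 227.]
scene rest [ 0.564 -0.011  0.038] 0.71 [241. 218.]
scene rest [0.708 0.36  0.033] 0.61 [434. 246.]
scene jar [0.443 0.026 0.001] 0.69 [249. 195.]
scene reagent [ 0.464  0.208 -0.001] 0.58 [324. 192.]
scene spatula [0.691 0.07  0.002] 0.91 [291. 269.]
scene spatula [ 0.562 -0.01   0.035] 0.74 [241. 219.]
side box [0.681 0.28  0.001] 0.85 [267. 179.]
side rest [0.711 0.358 0.027] 0.85 [257. 155.]
side rest [0.575 0.102 0.001] 0.33 [279. 224.]
side jar [ 0.443  0.023 -0.005] 0.91 [249. 269.]
side reagent [ 0.462  0.206 -0.003] 0.77 [204. 223.]
side spatula [0.698 0.069 0.001] 0.57 [335. 212.]
```

View pics/scene.png

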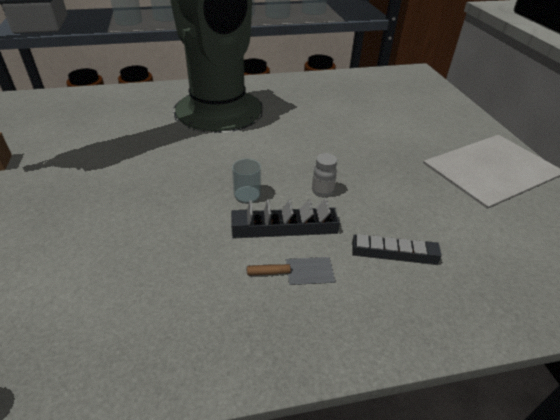

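View pics/side.png

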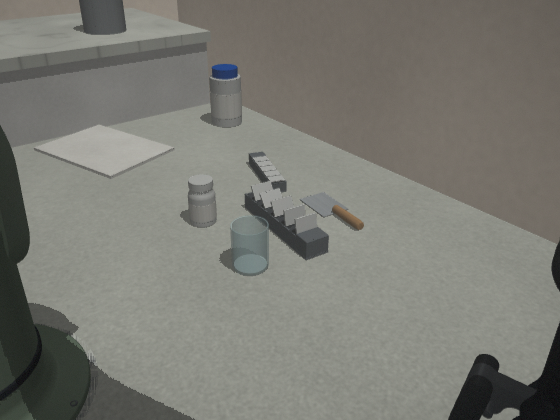

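The scene image shows two boxes with lids. The larger one, lids open, is at (285,220), with its rest at the left end at (241,218). A smaller look-alike with nearly shut lids is at (396,248). The jar is at (248,180), the reagent jar at (325,175) and the spatula at (290,270). The side view agrees: big box at (287,222), rest at (315,240). The rest-to-origin distance of about 0.11 m fits the larger box, so I choose that one and check it in a close crop.

```bash
cat > h.py <<'E'
import cv2,numpy as np
def proj(f,P):
    c=(f['intrinsics']@(f['R']@np.atleast_2d(P).T+f['t'].reshape(3,1)));return (c[:2]/c[2]).T
def box(o,yaw):
    P=np.array([[x,y,z] for z in (0,.038) for x,y in ((-.133,-.025),(.097,-.025),(.097,.025),(-.133,.025))])
    R=np.array([[np.cos(yaw),-np.sin(yaw),0],[np.sin(yaw),np.cos(yaw),0],[0,0,1]])
    return P@R.T+[o[0],o[1],0]
def draw(im,f,o,yaw,sc,off):
    p=((proj(f,box(o,yaw))-off+.5)*sc-.5).round().astype(int)
    for i in range(4):
        for a,b in ((i,(i+1)%4),(i+4,(i+1)%4+4),(i,i+4)): cv2.line(im,tuple(map(int,p[a])),tuple(map(int,p[b])),(0,0,255),1)
E
python3 - <<'E'
from workcell import bot
from h import *
f=bot.grab_frame('scene');g=bot.grab_frame('side')
out=[]
for F,(x,y) in ((f,(220,190)),(g,(215,160))):
    c=cv2.resize(F['img'][y:y+75,x:x+130,::-1],None,fx=6,fy=6,interpolation=cv2.INTER_CUBIC)[:300 if 0 else 450]
    out.append(c.copy())
    draw(out[-1],F,(.573,.1),np.pi/2-.06,6,np.array([x,y]))
    print(proj(F,box((.573,.1),np.pi/2-.06)).round(1).tolist())
    d=bot.trace('box',F)
    for e in d[:3]:
        v,u=np.nonzero(e['region']);print(e['conf'],u.min(),u.max(),v.min(),v.max())
cv2.imwrite('pics/crop.png',cv2.resize(np.vstack(out),None,fx=.66,fy=.66))
E
```

```text
[[232.1, 241.0], [337.2, 231.7], [331.5, 216.5], [230.5, 224.9], [231.2, 228.1], [339.3, 219.0], [333.4, 203.8], [229.7, 212.1]]
0.7 352 440 234 263
0.67 230 338 198 238
[[331.5, 251.9], [262.7, 202.9], [243.0, 209.4], [310.2, 260.8], [332.6, 234.5], [262.6, 187.2], [242.5, 193.4], [311.0, 243.1]]
0.87 245 328 181 259
0.62 249 286 153 191
```

View pics/crop.png

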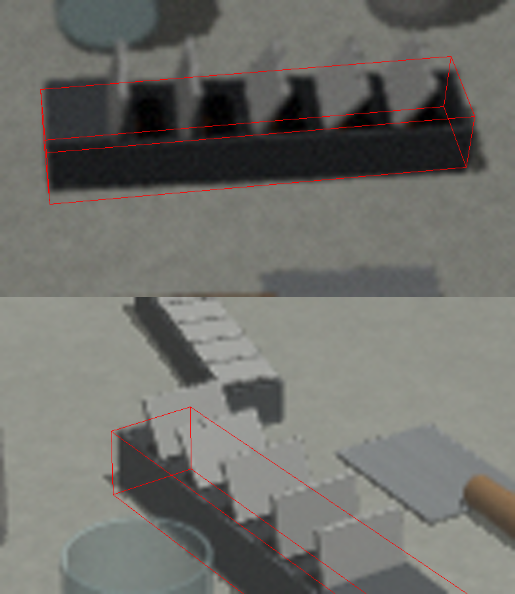

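The crop confirms five steep open lids with the flat rest at the left, so this is the larger box. The overlay's yaw is a few degrees off, so I'll refit it from the corner pixels (231.5,237.7), (338.5,233), (231.3,225) and (230.7,210.5).

```bash
python3 - <<'E'
from workcell import bot
from h import *
from scipy.optimize import least_squares
f=bot.grab_frame('scene');g=bot.grab_frame('side')
uv=np.array([[231.5,237.7],[338.5,233],[231.3,225],[230.7,210.5]]);idx=[0,1,4,7]
r=least_squares(lambda p:(proj(f,box(p[:2],p[2]))[idx]-uv).ravel(),[.573,.1,1.55])
print(r.x,r.fun.round(1))
o=r.x;c,s=np.cos(o[2]),np.sin(o[2])
for b in ((-.133,0),(-.115,0),(.097,0)): print('box',b,(o[0]+c*b[0],o[1]+s*b[0]))
out=[]
for F,(x,y) in ((f,(220,190)),(g,(215,175))):
    k=cv2.resize(F['img'][y:y+90,x:x+130,::-1],None,fx=6,fy=6,interpolation=cv2.INTER_CUBIC)
    draw(k,F,o[:2],o[2],6,np.array([x,y]));out.append(k)
cv2.imwrite('pics/crop2.png',cv2.resize(np.vstack(out),None,fx=.55,fy=.55))
E
```

```text
[0.57222147 0.10176163 1.45602962] [ 0.6  0.6 -0.7  0.1 -0.1  0.4  0.2 -1. ]
box (-0.133, 0) (np.float64(0.556990981780767), np.float64(-0.030363430727778085))
box (-0.115, 0) (np.float64(0.5590522504884817), np.float64(-0.012481843233525886))
box (0.097, 0) (np.float64(0.5833294152682325), np.float64(0.19812352058766652))
```

View pics/crop2.png

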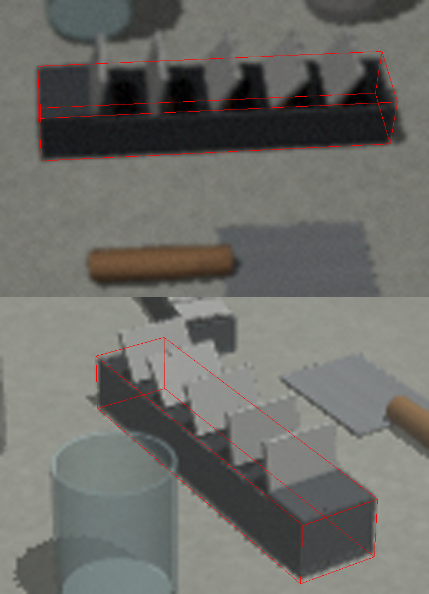

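The refit overlay matches the box in both views: origin about (0.572, 0.102), yaw 1.456. I'll plan the approach to hover over the rest, with tool x along the row and the fingers shut.

```bash
cat > go.py <<'E'
import sys,numpy as np
from workcell import bot
def plan(bx,tipz,n,by=0,o=(.5722,.1018,1.456)):
    s=bot.observe();p=s['position'];y=s['tool_rot'][2]
    c,sn=np.cos(o[2]),np.sin(o[2])
    T=np.array([o[0]+c*bx-sn*by,o[1]+sn*bx+c*by,tipz+bot.tip_reach])
    d=(T-p)/n*1e3;dy=(o[2]-y)/n
    print('tip_reach',bot.tip_reach,'width',s['grip_width'],'t',s['clock'],'rpy',s['tool_rot'])
    for i in range(n):
        a=y+dy*i;print([round(v,1) for v in (d[0]*np.cos(a)+d[1]*np.sin(a),d[0]*np.sin(a)-d[1]*np.cos(a),-d[2])],round(-dy,4))
if __name__=='__main__':plan(float(sys.argv[1]),float(sys.argv[2]),int(sys.argv[3]))
E
python3 go.py -.118 .085 15
```

```text
tip_reach 0.0726 width 0.08570362734365064 t 0.9 rpy [-3.14150840e+00  1.00655663e-05  3.68749972e-01]
[np.float64(34.4), np.float64(-27.3), np.float64(9.8)] -0.0725
[np.float64(36.3), np.float64(-24.7), np.float64(9.8)] -0.0725
[np.float64(38.0), np.float64(-22.0), np.float64(9.8)] -0.0725
[np.float64(39.4), np.float64(-19.2), np.float64(9.8)] -0.0725
[np.float64(40.7), np.float64(-16.3), np.float64(9.8)] -0.0725
[np.float64(41.8), np.float64(-13.3), np.float64(9.8)] -0.0725
[np.float64(42.7), np.float64(-10.3), np.float64(9.8)] -0.0725
[np.float64(43.3), np.float64(-7.1), np.float64(9.8)] -0.0725
[np.float64(43.7), np.float64(-4.0), np.float64(9.8)] -0.0725
[np.float64(43.9), np.float64(-0.8), np.float64(9.8)] -0.0725
[np.float64(43.8), np.float64(2.4), np.float64(9.8)] -0.0725
[np.float64(43.5), np.float64(5.5), np.float64(9.8)] -0.0725
[np.float64(43.0), np.float64(8.7), np.float64(9.8)] -0.0725
[np.float64(42.3), np.float64(11.8), np.float64(9.8)] -0.0725
[np.float64(41.3), np.float64(14.8), np.float64(9.8)] -0.0725
```

```bash
python3 -m jog '[[[34,-27,9,0,0,-0.0725,0],[36,-25,9,0,0,-0.0725,0],[38,-22,9,0,0,-0.0725,0],[39,-19,9,0,0,-0.0725,0],[41,-16,9,0,0,-0.0725,0]]]' 20 && python3 -m jog '[[[42,-13,9,0,0,-0.0725,0],[43,-10,9,0,0,-0.0725,0],[43,-7,9,0,0,-0.0725,0],[44,-4,9,0,0,-0.0725,0],[44,-1,9,0,0,-0.0725,0]]]' && python3 -m jog '[[[44,2,9,0,0,-0.0725,0],[43,5,9,0,0,-0.0725,0],[43,9,9,0,0,-0.0725,0],[42,12,9,0,0,-0.0725,0],[0,0,0,0,0,0,0]]]' && python3 go.py -.118 .07 2
```

```text
clock: 1.4
position: [0.3366, -0.3931, 0.2588]
tool_rot: [3.141, 0.0, 0.734]
force: [1.8, -1.4, 0.2]
grip_width: 0.012
finger_force: 0.0
clock: 1.9
position: [0.4486, -0.2038, 0.2138]
tool_rot: [3.141, -0.0, 1.096]
force: [0.6, -0.9, 0.8]
grip_width: 0.0002
finger_force: 0.0
clock: 2.4
position: [0.5383, -0.0485, 0.1771]
tool_rot: [3.141, -0.003, 1.393]
force: [-0.3, -0.6, 0.8]
grip_width: -0.0
finger_force: 0.0
tip_reach 0.0726 width -4.952586083767794e-05 t 2.4 rpy [ 3.14142096e+00 -3.06981169e-03  1.39305155e+00]
[np.float64(18.1), np.float64(7.1), np.float64(17.2)] -0.0315
[np.float64(17.9), np.float64(7.7), np.float64(17.2)] -0.0315
```

```bash
python3 -m jog '[[[18,7,8,0,0,-0.0315,0],[18,8,8,0,0,-0.0315,0],[0,0,0,0,0,0,0],[0,0,0,0,0,0,0]]]' && python3 - <<'E'
from workcell import bot
from h import *
import go; go.plan(-.118,.04,1)
print(bot.observe()['force'])
out=[]
for n,(x,y) in (('scene',(200,150)),('side',(215,140))):
    F=bot.grab_frame(n)
    k=cv2.resize(F['img'][y:y+125,x:x+160,::-1],None,fx=4,fy=4,interpolation=cv2.INTER_CUBIC)
    draw(k,F,(.5722,.1018),1.456,4,np.array([x,y]));out.append(k)
cv2.imwrite('pics/hov.png',cv2.resize(np.vstack(out),None,fx=.6,fy=.6))
E
```

```text
clock: 2.8
position: [0.557, -0.0216, 0.1618]
tool_rot: [-3.141, 0.0, 1.446]
force: [0.3, -0.9, -0.5]
grip_width: -0.0001
finger_force: 0.0
tip_reach 0.0726 width -9.903393685214057e-05 t 2.8 rpy [-3.14107212e+00  2.56358979e-04  1.44647819e+00]
[np.float64(6.3), np.float64(0.9), np.float64(49.2)] -0.0095
[ 0.30355258 -0.94994801 -0.53912691]
```

View pics/hov.png

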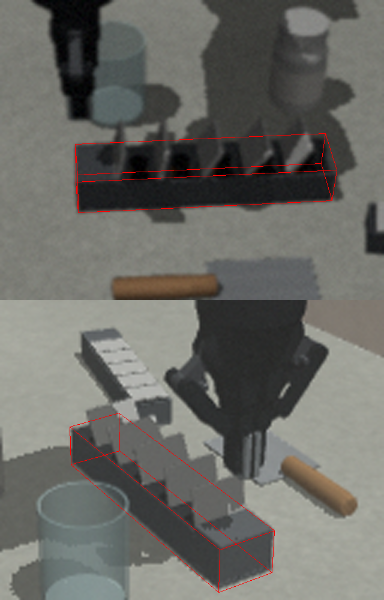

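The fingers hang shut above the rest, with the fingertip at about (80,110) in the top crop and the overlay still matching. Next I descend and feel for contact.

```bash
python3 -m jog '[[[6,1,15,0,0,-0.0095,0],[0,0,15,0,0,0,0],[0,0,12,0,0,0,0],[0,0,0,0,0,0,0],[0,0,0,0,0,0,0]]]' && python3 -m jog '[[[0,0,2,0,0,0,0],[0,0,0,0,0,0,0]]]' && python3 -m jog '[[[0,0,1,0,0,0,0],[0,0,0,0,0,0,0]]]'; python3 -m jog '[[[0,0,1,0,0,0,0],[0,0,0,0,0,0,0]]]'
```

```text
clock: 3.4
position: [0.5587, -0.0157, 0.1195]
tool_rot: [-3.141, 0.0, 1.456]
force: [-0.3, -0.2, 0.1]
grip_width: -0.0003
finger_force: 0.0
clock: 3.6
position: [0.5591, -0.0157, 0.1181]
tool_rot: [3.141, -0.0, 1.456]
force: [0.4, -0.1, -0.3]
grip_width: -0.0002
finger_force: 0.0
clock: 3.8
position: [0.559, -0.0156, 0.117]
tool_rot: [3.141, -0.0, 1.456]
force: [-0.5, 0.3, 0.4]
grip_width: 0.0001
finger_force: 0.0
clock: 4.0
position: [0.5589, -0.0156, 0.1158]
tool_rot: [-3.142, -0.0, 1.456]
force: [0.2, 0.1, 0.2]
grip_width: -0.0001
finger_force: 0.0
```

Tip is nominally at 43 mm; continue down.

```bash
python3 -m jog '[[[0,0,1.5,0,0,0,0],[0,0,0,0,0,0,0]]]'; python3 -m jog '[[[0,0,1,0,0,0,0],[0,0,0,0,0,0,0]]]' && python3 -m jog '[[[0,0,1,0,0,0,0],[0,0,0,0,0,0,0]]]'
```

```text
clock: 4.2
position: [0.5589, -0.0156, 0.1142]
tool_rot: [-3.141, 0.0, 1.456]
force: [0.1, -0.1, 0.2]
grip_width: -0.0002
finger_force: 0.0
clock: 4.4
position: [0.5589, -0.0156, 0.1133]
tool_rot: [-3.141, 0.0, 1.456]
force: [0.1, -0.1, 0.2]
grip_width: 0.0
finger_force: 0.0
clock: 4.6
position: [0.5589, -0.0156, 0.1123]
tool_rot: [-3.141, 0.0, 1.456]
force: [0.1, 0.8, -0.4]
grip_width: -0.0001
finger_force: 0.0
```

```bash
python3 -m jog '[[[0,0,1,0,0,0,0],[0,0,0,0,0,0,0]]]'; python3 -m jog '[[[0,0,0.5,0,0,0,0],[0,0,0,0,0,0,0]]]'
```

```text
clock: 4.8
position: [0.5589, -0.0156, 0.1113]
tool_rot: [-3.141, -0.0, 1.456]
force: [-0.4, 1.1, 0.8]
grip_width: -0.0
finger_force: 0.0
clock: 5.0
position: [0.559, -0.0156, 0.1109]
tool_rot: [-3.142, -0.0, 1.456]
force: [0.0, 0.4, 0.3]
grip_width: -0.0001
finger_force: 0.0
```

```bash
python3 -m jog '[[[0,0,0.5,0,0,0,0],[0,0,0,0,0,0,0]]]'
```

```text
clock: 5.2
position: [0.559, -0.0155, 0.1107]
tool_rot: [3.141, 0.0, 1.456]
force: [-1.8, 0.7, 6.6]
grip_width: -0.0002
finger_force: 3.4
```

Contact at TCP z of about 0.1107, at 6.6 N. I'll ease up 0.4 mm and sweep along tool x.

```bash
python3 -m jog '[[[0,0,-0.4,0,0,0,0],[3,0,0,0,0,0,0],[3,0,0,0,0,0,0],[3,0,0,0,0,0,0],[3,0,0,0,0,0,0]]]' && python3 -m jog '[[[3,0,0,0,0,0,0],[3,0,0,0,0,0,0],[3,0,0,0,0,0,0],[3,0,0,0,0,0,0]]]'
```

```text
clock: 5.7
position: [0.5604, -0.0033, 0.1108]
tool_rot: [3.142, -0.0, 1.456]
force: [0.8, -0.3, 1.5]
grip_width: -0.0003
finger_force: 0.9
clock: 6.1
position: [0.5617, 0.0086, 0.1107]
tool_rot: [-3.141, -0.0, 1.456]
force: [-0.3, -0.6, 0.3]
grip_width: 0.0002
finger_force: 0.2
```

```bash
python3 -m jog '[[[4,0,0,0,0,0,0],[4,0,0,0,0,0,0],[4,0,0,0,0,0,0],[4,0,0,0,0,0,0],[4,0,0,0,0,0,0]]]' && python3 -m jog '[[[4,0,0,0,0,0,0],[4,0,0,0,0,0,0],[4,0,0,0,0,0,0],[4,0,0,0,0,0,0],[0,0,0,0,0,0,0]]]'; python3 - <<'E'
from workcell import bot
from h import *
out=[]
for n,(x,y) in (('scene',(200,150)),('side',(215,140))):
    F=bot.grab_frame(n)
    k=cv2.resize(F['img'][y:y+125,x:x+160,::-1],None,fx=4,fy=4,interpolation=cv2.INTER_CUBIC)
    draw(k,F,(.5722,.1018),1.456,4,np.array([x,y]));out.append(k)
cv2.imwrite('pics/mid.png',cv2.resize(np.vstack(out),None,fx=.6,fy=.6))
E
```

```text
clock: 6.6
position: [0.564, 0.0285, 0.1108]
tool_rot: [-3.142, -0.0, 1.456]
force: [0.2, 0.2, 0.3]
grip_width: -0.0
finger_force: 0.0
clock: 7.1
position: [0.5659, 0.0448, 0.1108]
tool_rot: [3.142, -0.0, 1.457]
force: [0.5, 1.5, 0.9]
grip_width: 0.0001
finger_force: 0.5
```

View pics/mid.png

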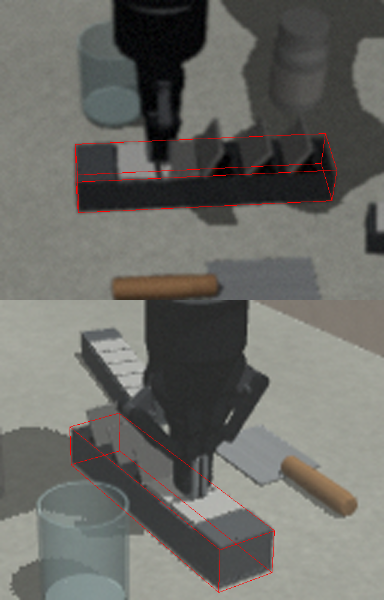

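Lids 0 and 1 are flat at (120,160) and (180,160), lids 2–4 are still up, and the box has not moved. I continue to the end of the row.

```bash
python3 -m jog '[[[4,0,0,0,0,0,0],[4,0,0,0,0,0,0],[4,0,0,0,0,0,0],[4,0,0,0,0,0,0],[4,0,0,0,0,0,0]]]' && python3 -m jog '[[[4,0,0,0,0,0,0],[4,0,0,0,0,0,0],[4,0,0,0,0,0,0],[4,0,0,0,0,0,0],[4,0,0,0,0,0,0]]]' | grep -E 'pos|force'; python3 -m jog '[[[4,0,0,0,0,0,0],[4,0,0,0,0,0,0],[4,0,0,0,0,0,0],[4,0,0,0,0,0,0],[4,0,0,0,0,0,0]]]' | grep -E 'pos|force'
```

```text
clock: 7.7
position: [0.5681, 0.0644, 0.1108]
tool_rot: [-3.142, -0.0, 1.456]
force: [-0.1, 0.9, -0.4]
grip_width: -0.0
finger_force: 0.0
position: [0.5704, 0.0841, 0.1108]
force: [-0.7, 0.3, 0.4]
finger_force: 0.1
position: [0.5727, 0.104, 0.1108]
force: [1.0, -0.3, -0.7]
finger_force: 0.0
```

```bash
python3 -m jog '[[[4,0,0,0,0,0,0],[4,0,0,0,0,0,0],[4,0,0,0,0,0,0],[4,0,0,0,0,0,0],[4,0,0,0,0,0,0]]]' | grep -E 'pos|force'; python3 -m jog '[[[4,0,0,0,0,0,0],[4,0,0,0,0,0,0],[4,0,0,0,0,0,0],[4,0,0,0,0,0,0],[4,0,0,0,0,0,0]]]' | grep -E 'pos|force'; python3 -m jog '[[[4,0,0,0,0,0,0],[4,0,0,0,0,0,0],[4,0,0,0,0,0,0],[4,0,0,0,0,0,0],[4,0,0,0,0,0,0]]]' | grep -E 'pos|force'; python3 -m jog '[[[4,0,0,0,0,0,0],[4,0,0,0,0,0,0],[4,0,0,0,0,0,0],[4,0,0,0,0,0,0],[0,0,0,0,0,0,0]]]' | grep -E 'pos|force'; python3 -m jog '[[[0,0,-10,0,0,0,0],[0,0,-30,0,0,0,0],[0,0,-40,0,0,0,0],[0,0,-40,0,0,0,0],[0,0,0,0,0,0,0]]]'; python3 - <<'E'
from workcell import bot
from h import *
out=[]
for n,(x,y) in (('scene',(200,150)),('side',(215,140))):
    F=bot.grab_frame(n)
    k=cv2.resize(F['img'][y:y+125,x:x+160,::-1],None,fx=4,fy=4,interpolation=cv2.INTER_CUBIC)
    draw(k,F,(.5722,.1018),1.456,4,np.array([x,y]));out.append(k)
cv2.imwrite('pics/end.png',cv2.resize(np.vstack(out),None,fx=.6,fy=.6))
E
```

```text
position: [0.575, 0.1239, 0.1108]
force: [-0.3, -0.5, 0.0]
finger_force: 0.1
position: [0.5773, 0.1437, 0.1108]
force: [-0.3, -0.1, 0.1]
finger_force: 0.0
position: [0.5796, 0.1636, 0.1107]
force: [0.3, -0.4, -0.1]
finger_force: 0.1
position: [0.5813, 0.1799, 0.1108]
force: [-0.0, 0.4, -0.0]
finger_force: 0.0
clock: 11.2
position: [0.5831, 0.1796, 0.2367]
tool_rot: [3.135, -0.003, 1.456]
force: [0.6, 0.1, -1.0]
grip_width: -0.0001
finger_force: 0.0
```

View pics/end.png

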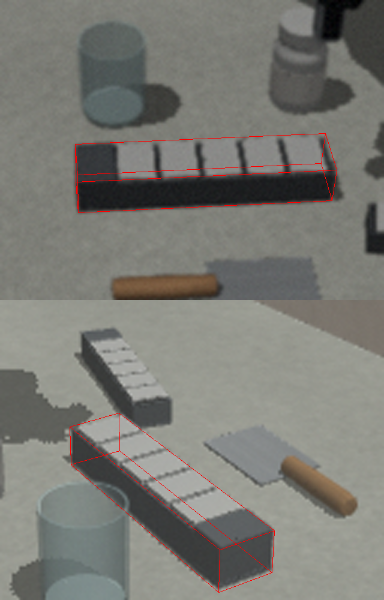

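All five lids are flat, the box still sits in its overlay, the bystanders are in place, and the fingers are clear.

```bash
python3 -c "
from workcell import bot
print(bot.job_done())"
```

```text
the job is handed in; nothing more can be done
None
```

I pushed all five lids flat shut in order with a light fingertip sweep (at most about 7 N measured); the last pictures show the box, jars and spatula where they were, and I handed the job in at about 11 s, though the judging gave no verdict.

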